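# Even up three packing blocks with a spirit level

### The job

The three pine packing blocks are to be marked across together, so their near ends must be in line; the left one, farthest from you, already lies where it should. Take the red spirit level by its upper edge and with its long side push the near ends of the other two away from you until the level meets the left block too, and all three lie square against it in one straight row, the left block nudged by no more than a centimetre or so. Leave the level, centred on the row, standing on the worktop against it and let go; touch the blocks only with the level, and keep them flat on the worktop.

Things in the scene. Friction and masses are not known exactly. Their poses are not given: they have to be found in the camera images.
- level: red torpedo spirit level, standing on its long edge between robot and blocks, roughly along world y; 224 long x 22 thick x 45 high mm, straight flat sides, about 0.24 kg, loose. Origin: centre of its underside, midway along; own y axis along its length, x through its thickness, z up. Fingertips kept within 20 mm of its top pass above the blocks
- block_left: the left (+y) of three equal brown pine blocks lying flat side by side; 120 long x 45 wide x 19 high mm, about 0.07 kg, loose. Long sides within about 10 degrees of world x; gaps about 20 mm; the left block lies 10 to 70 mm farther from the robot than the others. Origin: centre of the underside; own y axis along the 120 mm length, x along the 45 mm width, z up
- block_middle: the middle of three equal brown pine blocks lying flat side by side; 120 long x 45 wide x 19 high mm, about 0.07 kg, loose. Long sides within about 10 degrees of world x; gaps about 20 mm; the left block lies 10 to 70 mm farther from the robot than the others. Origin: centre of the underside; own y axis along the 120 mm length, x along the 45 mm width, z up
- block_right: the right (-y) of three equal brown pine blocks lying flat side by side; 120 long x 45 wide x 19 high mm, about 0.07 kg, loose. Long sides within about 10 degrees of world x; gaps about 20 mm; the left block lies 10 to 70 mm farther from the robot than the others. Origin: centre of the underside; own y axis along the 120 mm length, x along the 45 mm width, z up

How it is judged:
On the way:
1. with the level gripped between the fingers, the middle block has been pushed along (more than 10 mm) (contact force between the fingers and level above 5 N and distance of block_middle from where it was at the start of the episode above 0.01 m), for 0.05 s.
At the end, for the whole second after the job is handed in: All three blocks flat, an end of each within 10 mm of the same long side of the level and square to it within 10 degrees, centres 12 mm or more inside the level's ends; left block less than 16 mm from its start; level upright on its edge on the worktop, released; all at rest (((x of block_left in the frame of level between 0.06 and 0.081 m and x of block_middle in the frame of level between 0.06 and 0.081 m and x of block_right in the frame of level between 0.06 and 0.081 m) or (x of block_left in the frame of level between -0.081 and -0.06 m and x of block_middle in the frame of level between -0.081 and -0.06 m and x of block_right in the frame of level between -0.081 and -0.06 m)) and y of block_left in the frame of level between -0.1 and 0.1 m and angle between the x axis of each of block_left, block_middle, block_right and the y axis of level, either way round below 0.175 rad and height (world z) of each of block_left, block_middle, block_right, level below 0.006 m and angle between each of block_left, block_middle, block_right, level's own z axis and vertical below 0.1 rad and linear speed of each of block_left, block_middle, block_right, level below 0.02 m/s and y of block_middle in the frame of level between -0.1 and 0.1 m and y of block_right in the frame of level between -0.1 and 0.1 m and distance of block_left from where it was at the start of the episode below 0.016 m and contact force between the fingers and level below 0.1 N); the robot touches nothing.
It fails at once if the robot itself touches the left block (only the level may) (contact force between any of the fingers, the arm and block_left above 0.5 N).
It fails at once if the robot itself touches the middle block (only the level may) (contact force between any of the fingers, the arm and block_middle above 0.5 N).
It fails at once if the robot itself touches the right block (only the level may) (contact force between any of the fingers, the arm and block_right above 0.5 N).
It fails at once if a block is lifted off the worktop or tipped (height (world z) of any of block_left, block_middle, block_right above 0.02 m or angle between any of block_left, block_middle, block_right's own z axis and vertical above 0.35 rad).
It also fails if it takes over 34 s, if anything falls off the work surface, if the arm or the gripper's body presses on something with over 40 N, if the wrist force passes 120 N, or if a joint passes its speed limit or range.

### The arm

A 6-joint arm with a two-finger parallel gripper is mounted at the origin on a cart in front of the work surface, level with it; the furniture and walls round the work are solid. World frame = base frame: x ahead of the robot, y to its left, z up, the work surface at z = 0. Lengths are in m, angles in rad, forces in N, time in s.
With the tool pointing down it reaches from about 0.3 to 0.775 m from the base axis. Payload 14.6 kg.
Tool frame: the origin (TCP) lies at the very end of the fingers, on their centre line; the grasp point (between the pads) lies 19 mm behind it (ctrl.grasp_offset is the distance from the TCP to the grasp point, in m); z points along the fingers, y is the line along which they close (so a half turn about z gives the same grasp; the last joint's range is limited). The gripper opens to 94 mm and grips with 3 to 60 N. Pads are 16 mm wide; open, the fingers measure 119 mm over their backs; the gripper's body (75 mm by 177 mm) begins 78 mm behind the grasp point.
Start: joints at [1.085, 0.3, 1.521, -0, 1.321, -0.067], TCP at [0.224, 0.502, 0.205] pointing down, gripper open.
Joint ranges: [-3.03, 3.03], [-0.79, 2.21], [0.23, 2.52], [-1.04, 4.18], [0, 3.07], [-2.55, 2.55]. Speed limits (rad/s): [2.22, 2.22, 2.57, 3.14, 3.14, 3.14].

### API

Orientations are given as [roll, pitch, yaw] about the fixed x, y, z axes, in that order (R = Rz(yaw) Ry(pitch) Rx(roll)).
In Python, from station import ctrl gives the robot as it stands.
- The arm moves only by the tool step_arm, never from a script. Its argument "plan" is a list that holds one entry, the list of rows, each a list of 6 numbers: the shift along the tool's x, y, z in units of 30 mm (1.0 is 30 mm), then the turn, a rotation vector about the tool's x, y, z in units of 6 degrees (1.0 is 6 degrees). In form: [[[dx, dy, dz, wx, wy, wz], ...]]. A call has 1 to 8 rows; each row is the pose to reach, as a shift and turn from the pose commanded when the call began, along the tool's axes at that moment; what a row does not reach only later rows make up. A row lasts 1/12 s, in which the tool goes at most 41.7 mm and 7.16 degrees, less where a joint would pass 70% of its speed; a pose out of reach is approached as far as the arm can. A call with a gripper value outside its range is refused whole. "grip" is the opening, from 0 (shut) to 1 (fully open), set as the call begins (left out, the last holds). The fingers move at their own pace and stop on an object; "squeeze" is the grip in N (left out, the last holds). Time passes only in rows, so rows that repeat a pose let the fingers close. It gives the time, the measured TCP pose, the force, the opening and the grip force at its end, in the units of the state.
- ctrl.get_obs(): the state, without advancing time (a new reading comes with each control period).
- ctrl.camera(name): name is "scene" or "side" or "wrist"; returns the picture (400x640x3 uint8, red, green, blue); there is no depth.
- ctrl.camera_model(name): a dict with "intrinsics" (3x3 intrinsics, pixels), "k1" (the pictures are not rectified: a ray, as slopes to the right and down, at radius r is drawn at 1 + k1 r^2 times it, then the intrinsics apply), "R" (3x3) and "t" (3): a world point X has camera coordinates R X + t; the wrist camera has in their place "tool_from_camera" (4x4, takes a point from camera to tool coordinates, whose origin is the TCP and whose axes are the flange's). Camera axes: x right, y down, z forward; pixel columns grow to the right and rows downward; lengths in m; the calibration is good to about 2 mm. A picture is of the moment at which its call begins: read the wrist's pose just before it. camera_model takes no time and is no camera call.
- ctrl.hand_in(): hands the job in; it is judged then, once.
Trained networks look in the newest picture that a camera, given by its name, has taken for a name from the list of things; names that differ only in an ending like _2 or _b are one class to them, and where a whole thing is asked for, a point or a joint stands for the part that bears it (a point fixed in the world has none). Each returns a list of dicts, best first, with "confidence" (0 to 1); they miss things now and then, are a little off and sometimes report something else, mostly with a low value. They report only what shows in the picture. A call takes as long as a camera call.
- ctrl.masks_of(query, camera): "pixels" (400x640 bool, what is visible of it) and "at" ([column, row] in pixels, amid what is visible of it).
- ctrl.place_of(query, camera): "at" ([column, row] in pixels: a listed point, or the origin of a listed thing).
The state is a dict: "time_s": time; "qpos": joint angles; "joint_vel": joint speeds; "tau": joint torques, N m; "ee_pos": TCP position; "eef_rot": TCP orientation; "force": force on the tool from outside, world axes, zero at the start; "moment": the same for the moment, N m; "grip_width": finger opening in m; "grip_force": force on a finger pad.
Only numpy, scipy, OpenCV 4.12 (cv2) and the standard library are available. Lean on these libraries where they do the work, as an engineer would, in place of code of your own. Each camera call takes 0.05 s, during which the arm holds its last target. There are 200 camera calls.

## Working session

There is one attempt and no reset: what is moved stays moved. The work goes in short steps, Python scripts to look and compute and a tool call to move; the robot and the scene stay as the last step left them, time stands still between calls to the robot, and variables do not carry over. Pictures are saved under pics/ and viewed, at most 10 in all, crops included, and the job is handed in when it is done.

Besides the shell and the picture viewer there is one more tool, called after "Emit:" as name(argument=value, ...), one argument or row to a line, values as JSON. step_arm: Moves the arm, as the interface text tells. Its arguments: {"type":"object","properties":{"plan":{"type":"array","items":{"type":"array","items":{"type":"array","items":{"type":"number"}}}},"grip":{"type":"number"},"squeeze":{"type":"number"}},"required":["plan"]}

```bash
mkdir -p pics; cat > h.py <<'E'
import numpy as np, cv2
from scipy.optimize import least_squares
from station import ctrl
def ray_plane(m,px,z):
    K=np.array(m["intrinsics"]);R=np.array(m["R"]);t=np.array(m["t"]);k=m["k1"]
    px=np.atleast_2d(px).astype(float)
    d=np.c_[(px[:,0]-K[0,2])/K[0,0],(px[:,1]-K[1,2])/K[1,1]];u=d.copy()
    for _ in range(20): u=d/(1+k*(u**2).sum(1,keepdims=True))
    w=np.c_[u,np.ones(len(u))]@R; c=-R.T@t
    return c+w*((z-c[2])/w[:,2])[:,None]
def proj(m,X):
    K=np.array(m["intrinsics"]);R=np.array(m["R"]);t=np.array(m["t"])
    c=np.atleast_2d(X)@R.T+t;u=c[:,:2]/c[:,2:];u=u*(1+m["k1"]*(u**2).sum(1,keepdims=True))
    return np.c_[K[0,0]*u[:,0]+K[0,2],K[1,1]*u[:,1]+K[1,2]]
def box(p,dims):
    x,y,a=p;c,s=np.cos(a),np.sin(a)
    return np.array([[x+c*i*dims[0]/2-s*j*dims[1]/2,y+s*i*dims[0]/2+c*j*dims[1]/2,z] for i in(-1,1) for j in(-1,1) for z in(0,dims[2])])
def fit(masks,p0,dims):
    # masks: list of (model, mask); maximise soft IoU of the box silhouette
    from scipy.optimize import minimize
    def cost(p):
        r=0
        for m,M in masks:
            S=np.zeros(M.shape,np.uint8);h=cv2.convexHull(proj(m,box(p,dims)).astype(np.float32))
            cv2.fillConvexPoly(S,np.round(h*16).astype(np.int32),1,shift=4);S=S>0
            r+=1-(S&M).sum()/max(1,(S|M).sum())
        return r/len(masks)
    s=np.array([[0,0,0],[.03,0,0],[0,.03,0],[0,0,.2]])
    q=np.array(p0,float)
    for k in (1,.4,.15):
        q=minimize(cost,q,method="Nelder-Mead",options=dict(initial_simplex=q+s*k,xatol=1e-4,fatol=1e-5)).x
    return q,cost(q)
E
python3 - <<'E'
from h import *
o=ctrl.get_obs();print(o["time_s"],o["ee_pos"],o["eef_rot"])
for c in("scene","side"):
    I=ctrl.camera(c);cv2.imwrite(f"pics/{c}0.png",I[:,:,::-1]);m=ctrl.camera_model(c)
    print(c,-np.array(m["R"]).T@m["t"])
    for n in("level","block_left","block_middle","block_right"):
        for i,r in enumerate(ctrl.masks_of(n,c)[:4]):
            print(n,round(r["confidence"],2),np.round(r["at"]),r["pixels"].sum(),np.round(ray_plane(m,r["at"],.02)[0],3))
            np.save(f"m_{c}_{n}_{i}.npy",r["pixels"])
E
```

```text
0.0 [0.22355384 0.50223078 0.20488997] [-3.14045529e+00 -4.28496740e-05  2.72280972e+00]
scene [ 0.1402676  -0.13010882  0.64718277]
level 0.74 [316. 282.] 2899 [0.423 0.198 0.02 ]
block_left 0.76 [327. 183.] 1131 [0.605 0.37  0.02 ]
block_middle 0.97 [331. 208.] 1328 [0.562 0.311 0.02 ]
block_right 0.84 [355. 230.] 1473 [0.556 0.238 0.02 ]
side [0.54405756 0.99095061 0.57694177]
level 0.91 [378. 175.] 986 [0.417 0.213 0.02 ]
block_left 0.74 [292. 221.] 1083 [0.621 0.394 0.02 ]
block_middle 0.95 [318. 202.] 893 [0.568 0.329 0.02 ]
block_right 0.63 [322. 183.] 794 [0.559 0.253 0.02 ]
```

View pics/scene0.png

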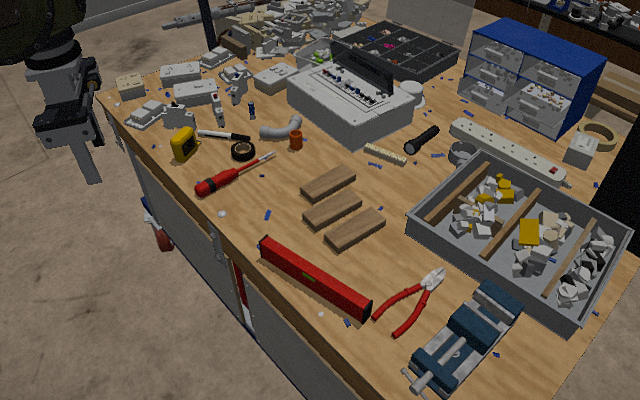

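View pics/side0.png

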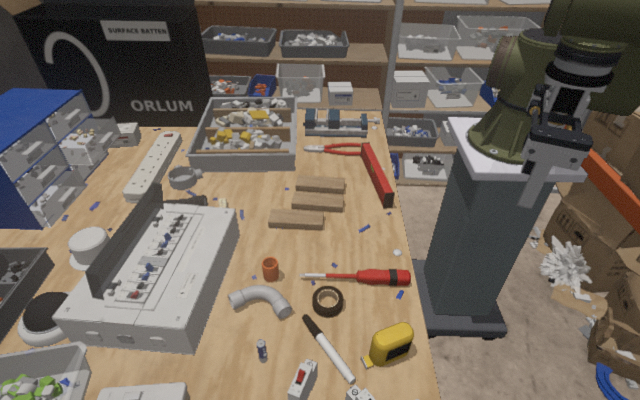

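The pictures show the level running from (262,245) to (368,308) in the scene view. The three blocks are at about (328,183), (332,210) and (355,229), and the masks agree with that. Next I fit the poses.

```bash
cat > est.py <<'E'
from h import *
def est(pre="m",cams=("scene","side"),p0=None):
    P0=p0 or dict(level=(.42,.205,0),block_left=(.613,.38,1.57),block_middle=(.565,.32,1.57),block_right=(.557,.245,1.57))
    out={}
    for n,p in P0.items():
        d=(.022,.224,.045) if n=="level" else (.045,.12,.019)
        Ms=[(ctrl.camera_model(c),np.load(f"{pre}_{c}_{n}_0.npy")) for c in cams]
        q,e=fit(Ms,p,d);out[n]=q
        s=[np.round(fit([M],q,d)[0],3) for M in Ms]
        print(n,np.round(q,4),"deg",round(np.degrees(q[2]),1),"1-IoU",round(e,3),*s)
    return out
if __name__=="__main__":
    r=est();import json;json.dump({k:list(v) for k,v in r.items()},open("poses0.json","w"))
    for n in list(r)[1:]:
        x,y,a=r[n]; print(n,"near end",np.round([x-.06*abs(np.sin(a)),y+.06*np.cos(a)*(-1)],4))
E
python3 est.py
```

```text
level [0.4232 0.206  0.1903] deg 10.9 1-IoU 0.092 [0.423 0.206 0.188] [0.423 0.205 0.189]
block_left [0.6149 0.3768 1.5407] deg 88.3 1-IoU 0.072 [0.615 0.377 1.539] [0.615 0.376 1.553]
block_middle [0.5688 0.3142 1.5036] deg 86.1 1-IoU 0.088 [0.569 0.314 1.504] [0.568 0.311 1.537]
block_right [0.5661 0.2463 1.5004] deg 86.0 1-IoU 0.079 [0.566 0.246 1.5  ] [0.566 0.242 1.502]
block_left near end [0.555 0.375]
block_middle near end [0.5089 0.3102]
block_right near end [0.5062 0.2421]
```

```bash
cat > go.py <<'E'
import sys
from h import *
from scipy.spatial.transform import Rotation as Ro
def go(x,y,z,yawdeg):
    o=ctrl.get_obs();R=Ro.from_euler("xyz",o["eef_rot"])
    d=R.inv().apply(np.array([x,y,z])-o["ee_pos"])/.03
    w=(R.inv()*Ro.from_euler("xyz",[np.pi,0,np.radians(yawdeg)])).as_rotvec()/np.radians(6)
    print("t",o["time_s"],"pos",np.round(o["ee_pos"],4),"rpy",np.round(np.degrees(o["eef_rot"]),2),"w",o["grip_width"],"F",np.round(o["force"],1))
    print("delta",np.round(np.r_[d,w],3).tolist())
if __name__=="__main__": go(*map(float,sys.argv[1:]))
E
python3 go.py .423 .206 .1 100.9
python3 - <<'E'
from h import *
a=ctrl.camera_model("scene");b=ctrl.camera_model("side")
print("driver tip/handle",ray_plane(b,[[305,275],[410,278]],.01).round(3).tolist())
print("case corners",ray_plane(b,[[240,212],[188,345]],.05).round(3).tolist(), ray_plane(a,[[350,148],[412,120]],.0).round(3).tolist())
print("cup",ray_plane(b,[[270,270]],.03).round(3))
E
```

```text
t 0.5 pos [0.2236 0.5024 0.2054] rpy [-180.    0.  156.] w 0.09373342394776704 F [-0.4 -0.1 -0.5]
delta [-10.089, -6.325, 3.514, -0.001, 0.0, 9.184]
driver tip/handle [[0.584, 0.534, 0.01], [0.384, 0.534, 0.01]]
case corners [[0.73, 0.403, 0.05], [0.747, 0.702, 0.05]] [[0.742, 0.44, 0.0], [0.945, 0.418, -0.0]]
cup [[0.649 0.54  0.03 ]]
```

Emit:
step_arm(
  plan=[
    [[-1.25,-0.8,0.4,0,0,1.15],[-2.5,-1.6,0.85,0,0,2.3],[-3.75,-2.4,1.3,0,0,3.45],[-5,-3.2,1.75,0,0,4.6],[-6.3,-3.95,2.2,0,0,5.7],[-7.55,-4.75,2.65,0,0,6.85],[-8.8,-5.55,3.1,0,0,8],[-10.09,-6.325,3.5,0,0,9.18]],
  ],
  grip=0.6,
)

```text
time_s: 1.17
ee_pos: [0.4024, 0.2352, 0.1106]
eef_rot: [3.141, -0.0, 1.756]
force: [-0.1, 0.6, -0.3]
grip_width: 0.0564
grip_force: 0.0
```

```bash
python3 go.py .423 .206 .1 100.9
```

```text
t 1.1667 pos [0.4024 0.2352 0.1106] rpy [ 1.7998e+02 -1.0000e-02  1.0059e+02] w 0.056405231710129775 F [-0.1  0.6 -0.3]
delta [-1.085, 0.495, 0.355, 0.004, -0.001, -0.051]
```

Emit:
step_arm(
  plan=[
    [[0,0,0,0,0,0],[0,0,0,0,0,0],[0,0,0,0,0,0]],
  ],
)

```text
time_s: 1.42
ee_pos: [0.4017, 0.2373, 0.1113]
eef_rot: [3.141, -0.0, 1.762]
force: [-0.3, 0.6, 0.1]
grip_width: 0.0565
grip_force: 0.0
```

```bash
python3 - <<'E'
from h import *
from go import go
from scipy.spatial.transform import Rotation as Ro
go(.423,.206,.027,100.9)
o=ctrl.get_obs();I=ctrl.camera("wrist");m=dict(ctrl.camera_model("wrist"))
T=np.eye(4);T[:3,:3]=Ro.from_euler("xyz",o["eef_rot"]).as_matrix();T[:3,3]=o["ee_pos"]
W=np.linalg.inv(T@np.array(m["tool_from_camera"]));m["R"]=W[:3,:3];m["t"]=W[:3,3]
J=I.copy()
h=cv2.convexHull(proj(m,box([.4232,.206,.1903],(.022,.224,.045))).astype(np.float32)).astype(int)
cv2.polylines(J,[h],True,(0,255,0),1);cv2.imwrite("pics/w1.png",J[:,:,::-1])
E
```

```text
t 1.4167 pos [0.4017 0.2373 0.1113] rpy [ 1.7999e+02 -1.0000e-02  1.0097e+02] w 0.05648015485654193 F [-0.3  0.6  0.1]
delta [-1.161, 0.497, 2.809, 0.002, -0.002, 0.012]
```

View pics/w1.png

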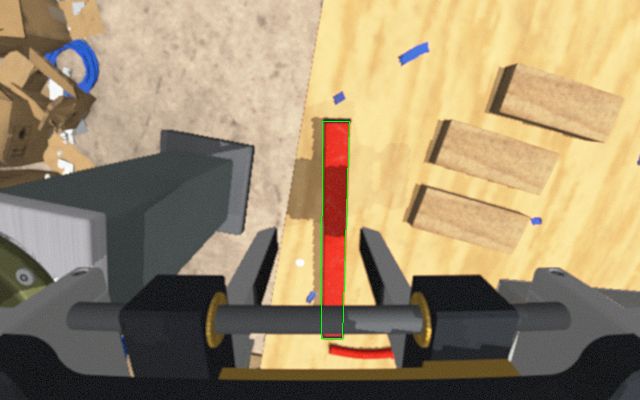

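The wrist view shows the level (column 322–350, rows 120–337) inside the projected outline, and the blocks at the right. The estimate holds, so I descend.

Emit:
step_arm(
  plan=[
    [[-0.6,0.25,0.3,0,0,0],[-1.16,0.5,0.6,0,0,0],[-1.16,0.5,1.2,0,0,0],[-1.16,0.5,1.8,0,0,0],[-1.16,0.5,2.4,0,0,0],[-1.16,0.5,2.8,0,0,0],[-1.16,0.5,2.8,0,0,0],[-1.16,0.5,2.8,0,0,0]],
  ],
)

```text
time_s: 2.13
ee_pos: [0.4227, 0.2067, 0.0273]
eef_rot: [-3.141, 0.0, 1.764]
force: [-0.2, -0.6, 0.1]
grip_width: 0.0562
grip_force: 0.0
```

Emit:
step_arm(
  plan=[
    [[0,0,0,0,0,0],[0,0,0,0,0,0],[0,0,0,0,0,0],[0,0,0,0,0,0],[0,0,0,0,0,0],[0,0,0,0,0,0]],
  ],
  grip=0,
  squeeze=30,
)

```text
time_s: 2.63
ee_pos: [0.4232, 0.2057, 0.0273]
eef_rot: [3.141, -0.0, 1.761]
force: [0.7, 0.2, 2.5]
grip_width: 0.0219
grip_force: 29.9
```

```bash
python3 go.py .472 .316 .05 88.3
```

```text
t 2.6333 pos [0.4232 0.2057 0.0273] rpy [179.97  -0.   100.92] w 0.02191448945368499 F [0.7 0.2 2.5]
delta [3.301, 2.293, -0.757, 0.004, -0.001, 2.104]
```

Emit:
step_arm(
  plan=[
    [[0,0,-0.25,0,0,0],[0,0,-0.5,0,0,0],[0.6,0.4,-0.5,0,0,0.4],[1.3,0.9,-0.5,0,0,0.9],[2,1.4,-0.5,0,0,1.4],[2.7,1.9,-0.5,0,0,1.8],[3.3,2.3,-0.5,0,0,2.1],[3.3,2.3,-0.5,0,0,2.1]],
  ],
)

```text
time_s: 3.3
ee_pos: [0.4731, 0.3189, 0.0428]
eef_rot: [3.14, -0.001, 1.541]
force: [-1.2, -0.3, -2.6]
grip_width: 0.0215
grip_force: 29.9
```

Emit:
step_arm(
  plan=[
    [[0,0,0.2,0,0,0],[0,0,0.4,0,0,0],[0,0,0.46,0,0,0],[0,0,0.46,0,0,0]],
  ],
)

```text
time_s: 3.63
ee_pos: [0.4717, 0.3152, 0.0278]
eef_rot: [-3.141, 0.001, 1.541]
force: [0.4, 0.9, -2.2]
grip_width: 0.0218
grip_force: 30.0
```

```bash
cat > look.py <<'E'
import sys
from h import *
from est import est
from go import go
tag=sys.argv[1]
o=ctrl.get_obs();print(o["time_s"],np.round(o["ee_pos"],4),np.degrees(o["eef_rot"]).round(2),o["force"].round(1))
for c in("scene","side"):
    I=ctrl.camera(c);cv2.imwrite(f"pics/{c}{tag}.png",I[:,:,::-1])
    for n in("level","block_left","block_middle","block_right"):
        r=ctrl.masks_of(n,c); print(c,n,[round(q["confidence"],2) for q in r], r and r[0]["pixels"].sum())
        np.save(f"m{tag}_{c}_{n}_0.npy",r[0]["pixels"] if r else np.zeros((400,640),bool))
E
python3 look.py 2; python3 go.py .5455 .314 .028 88.3
```

```text
3.6333 [0.4717 0.3152 0.0278] [-1.7994e+02  4.0000e-02  8.8300e+01] [ 0.4  0.9 -2.2]
scene level [] []
scene block_left [0.87] 675
scene block_middle [0.94, 0.54] 1290
scene block_right [0.65] 1491
side level [0.59] 804
side block_left [0.88, 0.42] 1084
side block_middle [0.85] 857
side block_right [0.97] 767
t 4.1333 pos [0.4721 0.316  0.0283] rpy [179.99  -0.    88.32] w 0.021582451566787265 F [ 0.4 -0.4 -2. ]
delta [0.006, 2.447, 0.01, 0.001, -0.001, 0.004]
```

View pics/scene2.png

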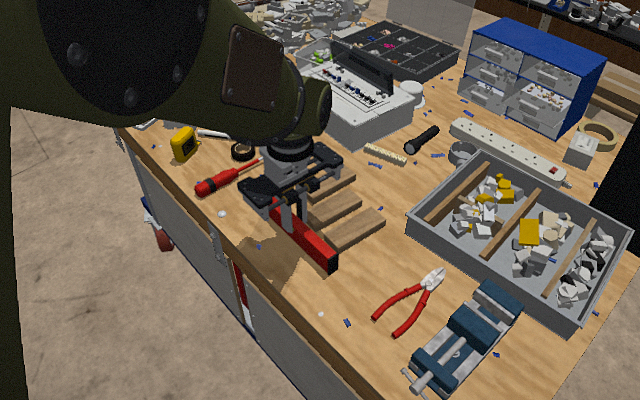

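The level is held in front of the blocks, about (300,240). I push along the tool's y axis.

Emit:
step_arm(
  plan=[
    [[0,0.15,0,0,0,0],[0,0.32,0,0,0,0],[0,0.5,0,0,0,0],[0,0.68,0,0,0,0],[0,0.86,0,0,0,0],[0,1.04,0,0,0,0],[0,1.22,0,0,0,0],[0,1.4,0,0,0,0]],
  ],
)

```text
time_s: 4.8
ee_pos: [0.5146, 0.3147, 0.0281]
eef_rot: [-3.141, 0.0, 1.541]
force: [0.1, 0.3, -2.6]
grip_width: 0.0216
grip_force: 29.9
```

Emit:
step_arm(
  plan=[
    [[0,0.18,0,0,0,0],[0,0.34,0,0,0,0],[0,0.48,0,0,0,0],[0,0.6,0,0,0,0],[0,0.7,0,0,0,0],[0,0.8,0,0,0,0],[0,0.87,0,0,0,0],[0,0.9,0,0,0,0]],
  ],
)

```text
time_s: 5.47
ee_pos: [0.5412, 0.3139, 0.0282]
eef_rot: [-3.141, 0.0, 1.541]
force: [-1.3, 0.4, -0.9]
grip_width: 0.0218
grip_force: 29.9
```

```bash
python3 look.py 3; python3 go.py .5455 .314 .027 88.3
```

```text
5.4667 [0.5412 0.3139 0.0282] [-179.99    0.     88.32] [-1.3  0.4 -0.9]
scene level [0.69] 1500
scene block_left [0.52] 271
scene block_middle [0.93] 881
scene block_right [0.73] 1066
side level [0.56] 713
side block_left [0.76] 1080
side block_middle [0.77] 826
side block_right [0.63, 0.56] 798
t 5.9667 pos [0.541  0.314  0.0283] rpy [180.    -0.    88.33] w 0.021876829929935133 F [ 0.1  0.3 -2.3]
delta [0.004, 0.149, 0.042, 0.001, -0.0, 0.004]
```

View pics/side3.png

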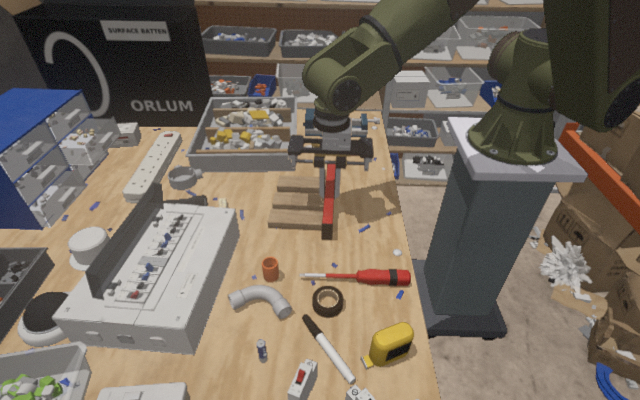

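The side view shows all three blocks at the level's long face, with the left one just met at (330,225). I push 5 mm more, lower it 1 mm and release.

Emit:
step_arm(
  plan=[
    [[0,0.05,0,0,0,0],[0,0.1,0,0,0,0],[0,0.14,0,0,0,0],[0,0.17,0,0,0,0],[0,0.17,0.02,0,0,0],[0,0.17,0.03,0,0,0],[0,0.17,0.04,0,0,0],[0,0.17,0.04,0,0,0]],
  ],
)

```text
time_s: 6.63
ee_pos: [0.5463, 0.3138, 0.0273]
eef_rot: [3.141, -0.0, 1.542]
force: [-0.4, -1.2, 0.8]
grip_width: 0.0216
grip_force: 30.0
```

Emit:
step_arm(
  plan=[
    [[0,0,0,0,0,0],[0,0,0,0,0,0],[0,0,0,0,0,0],[0,0,0,0,0,0],[0,0,0,0,0,0],[0,0,0,0,0,0]],
  ],
  grip=0.5,
)

```text
time_s: 7.13
ee_pos: [0.5462, 0.3139, 0.0271]
eef_rot: [3.141, -0.0, 1.542]
force: [0.6, -0.7, 0.9]
grip_width: 0.0472
grip_force: 0.0
```

Emit:
step_arm(
  plan=[
    [[0,0,-0.4,0,0,0],[0,0,-0.9,0,0,0],[0,0,-1.6,0,0,0],[0,0,-2.4,0,0,0],[0,0,-3.3,0,0,0],[0,-1,-4.2,0,0,0],[0,-2,-5,0,0,0],[0,-3,-5.5,0,0,0]],
  ],
)

```text
time_s: 7.8
ee_pos: [0.4555, 0.3165, 0.1953]
eef_rot: [3.139, -0.002, 1.541]
force: [0.3, 0.9, 0.9]
grip_width: 0.0473
grip_force: 0.0
```

Emit:
step_arm(
  plan=[
    [[0,-1,-0.3,0,0,0],[0,-2,-0.6,0,0,0],[0,-3,-0.6,0,0,0],[0,-3,-0.6,0,0,0],[0,-3,-0.6,0,0,0]],
  ],
)

```text
time_s: 8.22
ee_pos: [0.3656, 0.3194, 0.2115]
eef_rot: [3.14, -0.001, 1.543]
force: [1.2, 0.2, 0.1]
grip_width: 0.047
grip_force: 0.0
```

```bash
python3 look.py 4; python3 - <<'E'
from est import *
import json
p=json.load(open("poses0.json"))
f=dict(level=(.5455,.314,-.03),block_left=(.618,.377,1.54),block_middle=(.616,.31,1.54),block_right=(.614,.243,1.54))
for cams in (("scene","side"),("side",)):
    r=est("m4",cams,p0=f);L=r["level"];c,s=np.cos(L[2]),np.sin(L[2])
    for n in list(r)[1:]:
        d=r[n][:2]-L[:2];print(n,"in level",np.round([c*d[0]+s*d[1],-s*d[0]+c*d[1]],4),"rel deg",round(np.degrees(r[n][2]-L[2])-90,1),"moved",np.round(r[n][:2]-np.array(p[n][:2]),4))
E
```

```text
8.2167 [0.3656 0.3194 0.2115] [ 1.799e+02 -7.000e-02  8.841e+01] [1.2 0.2 0.1]
scene level [0.64] 2106
scene block_left [0.9] 899
scene block_middle [] []
scene block_right [0.93] 1026
side level [0.95] 832
side block_left [0.94] 1066
side block_middle [0.71] 848
side block_right [0.65] 784
level [ 0.5481  0.3181 -0.0331] deg -1.9 1-IoU 0.093 [ 0.547  0.317 -0.031] [ 0.548  0.318 -0.032]
block_left [0.6231 0.3776 1.5557] deg 89.1 1-IoU 0.159 [0.623 0.378 1.556] [0.623 0.378 1.556]
block_middle [0.6195 0.3132 1.5969] deg 91.5 1-IoU 0.571 [0.619 0.313 1.597] [0.619 0.313 1.597]
block_right [0.6166 0.2461 1.5914] deg 91.2 1-IoU 0.19 [0.636 0.247 1.563] [0.617 0.246 1.604]
block_left in level [0.073  0.0619] rel deg 1.0 moved [0.0082 0.0008]
block_middle in level [ 0.0715 -0.0026] rel deg 3.4 moved [ 0.0507 -0.001 ]
block_right in level [ 0.0708 -0.0697] rel deg 3.1 moved [ 0.0506 -0.0002]
level [ 0.5482  0.3154 -0.0326] deg -1.9 1-IoU 0.082 [ 0.548  0.317 -0.033]
block_left [0.623  0.3771 1.5639] deg 89.6 1-IoU 0.073 [0.623 0.377 1.564]
block_middle [0.6195 0.3132 1.5969] deg 91.5 1-IoU 0.142 [0.619 0.313 1.597]
block_right [0.6155 0.2427 1.6023] deg 91.8 1-IoU 0.093 [0.617 0.243 1.597]
block_left in level [0.0728 0.064 ] rel deg 1.5 moved [0.0081 0.0003]
block_middle in level [0.0713 0.0001] rel deg 3.4 moved [ 0.0507 -0.001 ]
block_right in level [ 0.0696 -0.0705] rel deg 3.7 moved [ 0.0494 -0.0037]
```

View pics/side4.png

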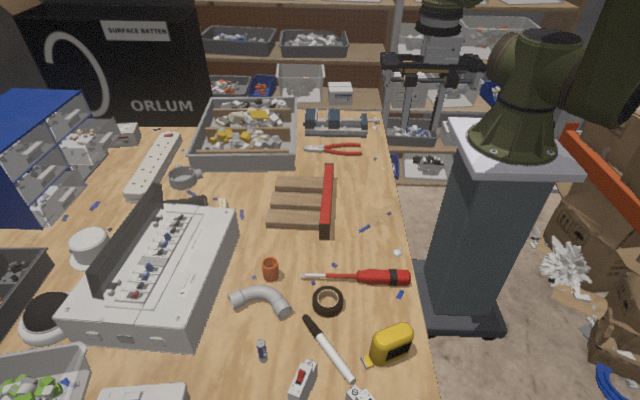

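View pics/scene4.png

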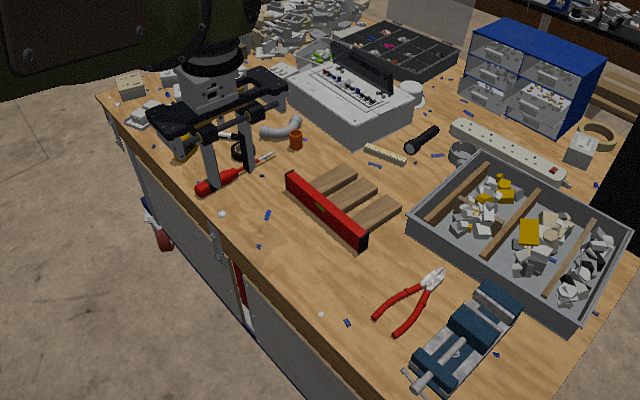

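The side and scene views show the level standing upright and free. All three blocks are flush against its long face, about (325,165)–(325,235) in the side view, and the left block moved about 8 mm.

```bash
python3 -c "
from station import ctrl
print(ctrl.hand_in())"
```

```text
the job is handed in; nothing more can be done
None
```

The job is handed in, though no verdict came back: my camera fit shows the three blocks in one row against the level, square within about 4°, the left block moved about 8 mm, and the level upright, centred and released.

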